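# Level the laboratory balance with weights

## Task

The steel flange lying on one pan of the balance weighs 300 g. From the 100 g, 200 g and 500 g weights standing on the bench, choose the two that make 300 g and stand them upright on the empty pan, so that the beam comes to rest level.

Things in the scene. Friction and masses are not known exactly. Their poses are not given: they have to be found in the camera images.
- w100_center (a point): 100 g weight, plain steel, loose on the bench: cylinder 24 mm in diameter, 22 mm high, then a neck 10 mm across, 6 mm high, then a knob 18 mm across, 10 mm high; 38 mm in all, the smallest of three weights. The point is on its axis half-way up (19 mm above its foot); z is its axis. The three stand at least 80 mm apart, in any order. The bench top is z = 0.
- w200_center (a point): 200 g weight, the middle one, same shape: cylinder 30 mm in diameter, 28 mm high, neck 12 mm across, 7 mm high, knob 22 mm across, 13 mm high; 48 mm in all. The point is on its axis half-way up (24 mm above its foot); z is its axis. (The 500 g weight, the largest, 42 mm in diameter and 62 mm high, is not listed.)
- empty_pan (a point): centre of the top face of the empty pan: a flat steel disc, 120 mm wide, no rim, always horizontal, 100 mm above the bench when level, 116 mm at the start. It stays up with either weight alone and sinks 16 mm in a second with both. y: along the beam, to the other pan's centre 260 mm away with the dark flange (64 mm across, 26 mm high); between them a pointer scale 119 mm high. x: across the beam.
- beam (a joint): tilt of the balance beam in rad: 0 is level, positive means the empty pan is up; stops at -0.12 and +0.12. It starts at about +0.12, is lightly sprung and damped: every 10 g of difference gives about 0.014 rad. Where on a pan a weight stands makes no difference.
Mind the look-alikes: they are no part of the job. What is shaped like the part that bears w200_center but green or red is not meant.

How it is judged:
At the end, for the whole second after the job is handed in: The 100 g and the 200 g weight both stand upright (within 10 degrees) with their feet on the pan that was empty, their axes within 60 mm of its centre, and the beam is at rest within 0.035 rad (2 degrees) of level, the flange balancing them on the other pan (value of joint beam between -0.035 and 0.035 rad and velocity of joint beam between -0.05 and 0.05 rad/s and horizontal distance between each of w100_center, w200_center and empty_pan below 0.06 m and z of w100_center in the frame of empty_pan between 0.012 and 0.028 m and z of w200_center in the frame of empty_pan between 0.017 and 0.033 m and angle between each of w100_center, w200_center's own z axis and vertical below 0.17 rad); the robot touches nothing.
It also fails if it takes over 64 s, if anything falls off the work surface, if the arm or the gripper's body presses on something with over 40 N, if the wrist force passes 120 N, or if a joint passes its speed limit or range.

## Robot

A 6-joint arm with a two-finger parallel gripper is mounted at the origin on the work surface. World frame = base frame: x ahead of the robot, y to its left, z up, the work surface at z = 0. Lengths are in m, angles in rad, forces in N, time in s.
With the tool pointing down it reaches from about 0.25 to 0.775 m from the base axis. Payload 4 kg.
Tool frame: the origin (TCP) lies midway between the tips of the shut fingers; the grasp point (between the pads) lies 19 mm behind it; z points along the fingers, x is the direction in which the jaws open and shut, and the axes are right-handed (so a half turn about z gives the same grasp; the last joint's range is limited). The gripper opens to 94 mm and grips with 3 to 60 N. Pads are 16 mm wide; open, the fingers measure 119 mm over their backs; the gripper's body (75 mm by 177 mm) begins 78 mm behind the grasp point.
Start: joints at [-1.325, 0.087, 1.371, -0, 1.684, -0.103], TCP at [0.188, -0.517, 0.206] pointing down, gripper open.
Joint ranges: [-3.1, 3.1], [-0.76, 2.03], [0.27, 2.55], [-1.08, 4.22], [0.17, 2.65], [-2.57, 2.57]. Speed limits (rad/s): [2.79, 2.79, 3.14, 3.14, 3.14, 3.14].

## Interface

Orientations are given as [roll, pitch, yaw] about the fixed x, y, z axes, in that order (R = Rz(yaw) Ry(pitch) Rx(roll)).
In Python, from bench import robot gives the robot as it stands.
- The arm moves only by the shell command python3 -m handwheel 'ROWS'. ROWS is a JSON object of lists of equal length, an entry for each row: "delta_pos": the shift along the tool's x, y, z in mm, a list of three; "rotation": the turn, a rotation vector about the tool's x, y, z in rad, a list of three; "claw": the closure, from -1 (fully open) to 1 (shut). In form: {"delta_pos": [[tx, ty, tz], ...], "rotation": [[wx, wy, wz], ...], "claw": [claw, ...]}. A call has exactly 8 rows; each row shifts and turns the commanded pose from where the row before left it, along the tool's axes as they then stand; what a row does not reach is not made up. A row lasts 1/8 s, in which the tool goes at most 62.5 mm and 10.7 degrees, less where a joint would pass 70% of its speed; a pose out of reach is approached as far as the arm can. A call with a gripper value outside its range is refused whole. The fingers move at their own pace and stop on an object; the grip force is fixed at half the most. Time passes only in rows, so rows that do not move let the fingers close, or fill a call up. It gives the time, the measured TCP pose, the force and the opening at its end, in the units of the state.
- robot.get_obs(): the state, without advancing time (a new reading comes with each control period).
- robot.snapshot(name): name is "scene" or "top"; returns a dict with "color" (420x560x3 uint8, red, green, blue), "intrinsics" (3x3 intrinsics, pixels), "eye" and "rotation" of the camera in the world. Camera axes: x right, y down, z forward; pixel columns grow to the right and rows downward; lengths in m; the calibration is good to about 2 mm. A picture is of the moment at which its call begins. There is no depth.
- robot.close_job(): hands the job in, once; it reports no verdict.
The state is a dict: "time": time; "joint_positions": joint angles; "qvel": joint speeds; "joint_torque": joint torques, N m; "tool_pos": TCP position; "ee_rot": TCP orientation; "wrist_force": force on the tool from outside, world axes, zero at the start; "wrist_torque": the same for the moment, N m; "width": finger opening in m.
Only numpy, scipy, OpenCV 4.12 (cv2) and the standard library are available. Lean on these libraries where they do the work, as an engineer would, in place of code of your own. Each camera call takes 0.05 s, during which the arm holds its last target.

## Working session

There is one attempt and no reset: what is moved stays moved. The work goes in short steps, Python scripts to look and compute and a shell command to move; the robot and the scene stay as the last step left them, time stands still between calls to the robot, and variables do not carry over. Pictures are saved under pics/ and viewed, and the job is handed in when it is done.

```bash
mkdir -p pics; ls; python3 - <<'E'
from bench import robot
import cv2, numpy as np
o=robot.get_obs(); print({k:np.round(v,3) for k,v in o.items()})
for n in("scene","top"):
    s=robot.snapshot(n); cv2.imwrite(f"pics/{n}0.png",s["color"][:,:,::-1]); print(n,np.round(s["intrinsics"],1).tolist(),np.round(s["eye"],3),np.round(s["rotation"],3).tolist())
E
```

```text
pics
{'time': np.float64(0.0), 'joint_positions': array([-1.325,  0.088,  1.372, -0.   ,  1.684, -0.103]), 'qvel': array([-0.001,  0.002, -0.   , -0.001,  0.001, -0.001]), 'joint_torque': array([-2.0000e-03, -3.4019e+01, -3.0243e+01,  7.2000e-02,  3.3000e-02,
       -0.0000e+00]), 'tool_pos': array([ 0.188, -0.516,  0.204]), 'ee_rot': array([-3.141e+00,  2.000e-03, -1.222e+00]), 'wrist_force': array([ 1.01 , -0.068, -0.05 ]), 'wrist_torque': array([ 0.032, -0.011, -0.024]), 'width': np.float64(0.094)}
scene [[481.7, 0.0, 272.9], [0.0, 481.7, 213.0], [0.0, 0.0, 1.0]] [ 1.212 -0.138  0.577] [-2.187, -0.011, 1.479]
top [[479.8, 0.0, 276.5], [0.0, 479.8, 207.4], [0.0, 0.0, 1.0]] [ 0.489 -0.061  0.925] [-3.087, -0.002, -1.546]
```

View pics/scene0.png

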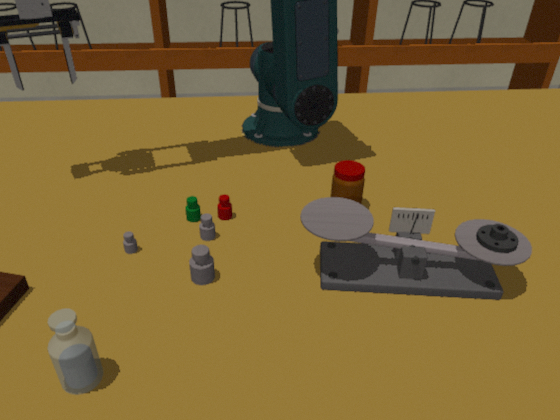

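View pics/top0.png

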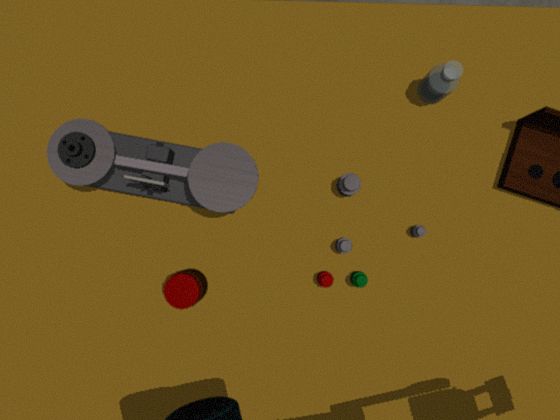

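The small one at top (418,231)/scene (130,243) looks like the 100 g. The middle steel one at (344,246)/(207,228) fits the 200 g, and the 500 g is at (349,185)/(202,266). Red (326,279) and green (359,279) are the look-alikes. I'll confirm this in a crop and measure.

```bash
cat > h.py <<'E'
import numpy as np, cv2
from scipy.spatial.transform import Rotation as R
def ray(s,uv):
    Rm=np.array(s["rotation"]); Rm=Rm if Rm.shape==(3,3) else R.from_euler("xyz",Rm).as_matrix()
    d=Rm@np.linalg.solve(s["intrinsics"],[uv[0],uv[1],1]); return np.array(s["eye"]),d
def onz(s,uv,z):
    e,d=ray(s,uv); return e+d*(z-e[2])/d[2]
def proj(s,p):
    Rm=np.array(s["rotation"]); Rm=Rm if Rm.shape==(3,3) else R.from_euler("xyz",Rm).as_matrix()
    q=s["intrinsics"]@(Rm.T@(np.array(p)-s["eye"])); return q[:2]/q[2]
def tri(s1,u1,s2,u2):
    e1,d1=ray(s1,u1);e2,d2=ray(s2,u2);d1/=np.linalg.norm(d1);d2/=np.linalg.norm(d2)
    t=np.linalg.lstsq(np.c_[d1,-d2],e2-e1,rcond=None)[0]
    a,b=e1+t[0]*d1,e2+t[1]*d2; return (a+b)/2,np.linalg.norm(a-b)
def steel(img):
    hsv=cv2.cvtColor(img,cv2.COLOR_RGB2HSV); return ((hsv[...,1]<75)&(hsv[...,2]>50)).astype(np.uint8)
E
python3 - <<'E'
from bench import robot
from h import *
T=robot.snapshot("top");S=robot.snapshot("scene")
for n,s in(("top",T),("scene",S)):
    m=steel(s["color"]); k,l,st,c=cv2.connectedComponentsWithStats(m)
    for i in range(1,k):
        if st[i,4]>40 and st[i,1]>100: print(n,st[i],np.round(c[i],1))
t=cv2.resize(T["color"][150:300,310:440],None,fx=4,fy=4,interpolation=cv2.INTER_CUBIC)
u=cv2.resize(S["color"][185:295,110:240],None,fx=4,fy=4,interpolation=cv2.INTER_CUBIC)
u=cv2.copyMakeBorder(u,0,t.shape[0]-u.shape[0],0,0,0)
cv2.imwrite("pics/crop.png",cv2.resize(np.hstack([t,u]),None,fx=.75,fy=.75)[:,:,::-1])
u=cv2.resize(T["color"][110:230,40:270],None,fx=3,fy=3)
cv2.imwrite("pics/pan.png",u[:,:,::-1])
E
```

```text
top [  47  119  211   94 8711] [162.9 164.2]
top [ 100  168   91   37 1337] [146.2 185.2]
top [339 173  22  23 342] [349.9 183.5]
top [413 225  13  12 102] [419.4 230.6]
top [337 238  15  15 174] [344.2 244.9]
scene [  301   197   231   103 11504] [411.3 249. ]
scene [199 214  16  26 332] [206.7 227.2]
scene [123 232  14  21 222] [129.4 242.6]
scene [189 245  26  40 784] [201.3 265.1]
scene [337 244  12  13  42] [342.  249.5]
scene [  48  309   54   85 2866] [ 72.2 354.1]
```

View pics/crop.png

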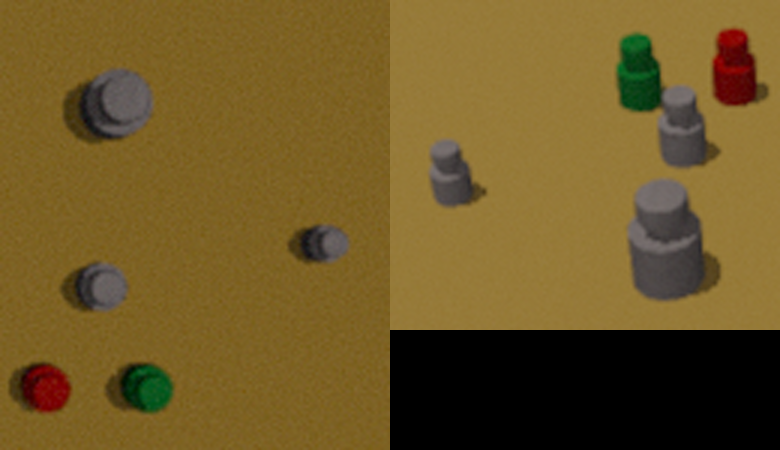

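View pics/pan.png

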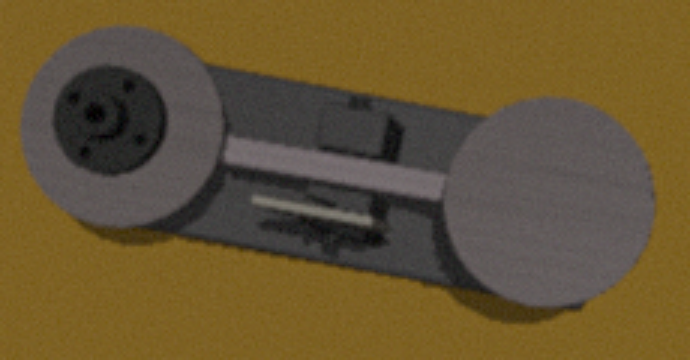

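```bash
python3 - <<'E'
from bench import robot
from h import *
T=robot.snapshot("top");S=robot.snapshot("scene")
for n,a,b,h in(("100",(420.2,230.9),(128.6,234.2),.038),("200",(345.5,246.2),(206.6,216.6),.048)):
    print(n,"top@z",onz(T,a,h).round(4),"scene@z",onz(S,b,h).round(4),"tri",tri(T,a,S,b))
    p=onz(T,a,h);p[2]=0; print("foot proj",proj(S,p).round(1))
# pan via ellipse fits
for n,s,x0 in(("top",T,(180,268,135,220)),("scene",S,(290,385,190,245))):
    m=steel(s["color"]);
    hsv=cv2.cvtColor(s["color"],cv2.COLOR_RGB2HSV); print(n,[hsv[y,x].tolist() for x,y in(((223,177),(180,170),(110,180)) if n=="top" else ((337,217),(330,270),(385,240)))])
print("pan top",onz(T,(222.8,176.8),.116).round(4),"flange pan",onz(T,(40+122/3,110+127/3),.084).round(4),"scene pan",onz(S,(337,218),.116).round(4))
print(tri(T,(222.8,176.8),S,(337,218)))
o=robot.get_obs();print(o["tool_pos"].round(4),R.from_euler("xyz",o["ee_rot"]).as_matrix().round(3).tolist())
u=cv2.resize(S["color"][190:300,290:540],None,fx=3,fy=3);cv2.imwrite("pics/pan_s.png",u[:,:,::-1])
E
```

```text
100 top@z [ 0.5007 -0.328   0.038 ] scene@z [ 0.5004 -0.3289  0.038 ] tri (array([ 0.50067146, -0.32842199,  0.03810552]), np.float64(0.0008289101800615417))
foot proj [132.4 250.4]
200 top@z [ 0.4693 -0.1889  0.048 ] scene@z [ 0.4703 -0.1884  0.048 ] tri (array([ 0.4692943 , -0.18873903,  0.04731792]), np.float64(0.0006073822806867134))
foot proj [208.  236.5]
top [[0, 14, 94], [176, 18, 112], [8, 14, 72]]
scene [[9, 22, 115], [150, 5, 50], [177, 18, 142]]
pan top [0.583  0.0309 0.116 ] flange pan [0.6239 0.2868 0.084 ] scene pan [0.586  0.0304 0.116 ]
(array([0.58325477, 0.03113064, 0.11401149]), np.float64(6.486421097223702e-05))
[ 0.1879 -0.5167  0.2051] [[0.342, -0.94, -0.0], [-0.94, -0.342, 0.001], [-0.001, -0.0, -1.0]]
```

View pics/pan_s.png

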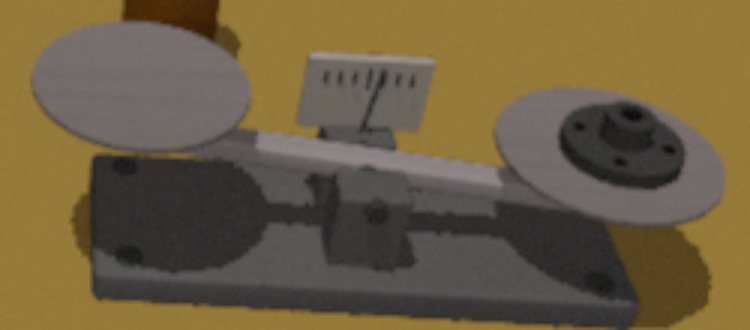

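```bash
python3 -m handwheel '{"delta_pos": [[-26.5,-47.1,0],[-26.5,-47.1,0],[-26.5,-47.1,0],[-26.5,-47.1,0],[-26.5,-47.1,0],[-26.5,-47.1,0],[-26.5,-47.1,0],[-26.5,-47.1,0]], "rotation": [[0,0,0],[0,0,0],[0,0,0],[0,0,0],[0,0,0],[0,0,0],[0,0,0],[0,0,0]], "claw": [-1,-1,-1,-1,-1,-1,-1,-1]}'
cat > go.py <<'E'
import sys
from bench import robot
from h import *
o=robot.get_obs();Rm=R.from_euler("xyz",o["ee_rot"]).as_matrix()
print("t",o["time"],"tcp",o["tool_pos"].round(4),"rpy",np.round(o["ee_rot"],4),"w",o["width"],"F",o["wrist_force"].round(1))
t=np.array(eval(sys.argv[1])); print("tool mm",(Rm.T@(t-o["tool_pos"])*1e3).round(1))
E
python3 go.py "(.4695,-.1887,.008)"
```

```text
time: 1.3
tool_pos: [0.4706, -0.1874, 0.2056]
ee_rot: [-3.141, -0.001, -1.222]
wrist_force: [0.2, -0.6, 0.6]
width: 0.0943
t 1.3 tcp [ 0.4706 -0.1874  0.2056] rpy [-3.1413e+00 -6.0000e-04 -1.2221e+00] w 0.09426188003820292 F [ 0.2 -0.6  0.6]
tool mm [  0.7   1.5 197.6]
```

```bash
python3 -m handwheel '{"delta_pos": [[0.7,1.5,45],[0,0,45],[0,0,40],[0,0,30],[0,0,20],[0,0,10],[0,0,7],[0,0,0]], "rotation": [[0,0,0],[0,0,0],[0,0,0],[0,0,0],[0,0,0],[0,0,0],[0,0,0],[0,0,0]], "claw": [-1,-1,-1,-1,-1,-1,-1,-1]}'
python3 go.py "(.4695,-.1887,.008)"
python3 - <<'E'
from bench import robot
from h import *
S=robot.snapshot("scene");T=robot.snapshot("top")
a=cv2.resize(S["color"][150:300,120:280],None,fx=4,fy=4);b=cv2.resize(T["color"][190:300,290:400],None,fx=4,fy=4)
cv2.imwrite("pics/g1.png",a[:,:,::-1])
E
```

```text
time: 2.3
tool_pos: [0.4686, -0.1902, 0.0086]
ee_rot: [-3.141, -0.0, -1.222]
wrist_force: [-0.1, -1.2, -1.1]
width: 0.094
t 2.3 tcp [ 0.4686 -0.1902  0.0086] rpy [-3.1414e+00 -3.0000e-04 -1.2221e+00] w 0.09400263745210032 F [-0.1 -1.2 -1.1]
tool mm [-1.1 -1.3  0.6]
```

View pics/g1.png

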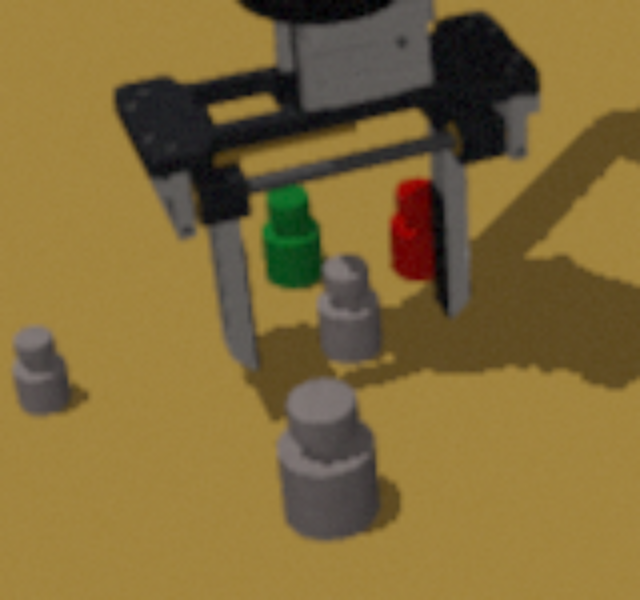

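The fingers straddle the middle steel weight, at about (207,228) in the scene image, and the red and green ones are clear behind. Closing, then lifting slightly.

```bash
python3 -m handwheel '{"delta_pos": [[0,0,0],[0,0,0],[0,0,0],[0,0,0],[0,0,0],[0,0,0],[0,0,0],[0,0,0]], "rotation": [[0,0,0],[0,0,0],[0,0,0],[0,0,0],[0,0,0],[0,0,0],[0,0,0],[0,0,0]], "claw": [0,0.5,1,1,1,1,1,1]}'
python3 go.py "(.612,.041,.128)"
```

```text
time: 3.4
tool_pos: [0.4684, -0.19, 0.0084]
ee_rot: [3.142, 0.0, -1.222]
wrist_force: [0.7, -0.2, -0.2]
width: 0.0293
t 3.4 tcp [ 0.4684 -0.19    0.0084] rpy [ 3.1415e+00  1.0000e-04 -1.2220e+00] w 0.029295085822629297 F [ 0.7 -0.2 -0.2]
tool mm [-168.  -213.9 -119.6]
```

```bash
python3 -m handwheel '{"delta_pos": [[0,0,-10],[0,0,-20],[0,0,-30],[0,0,-35],[0,0,-35],[0,0,-30],[0,0,-20],[0,0,0]], "rotation": [[0,0,0],[0,0,0],[0,0,0],[0,0,0],[0,0,0],[0,0,0],[0,0,0],[0,0,0]], "claw": [1,1,1,1,1,1,1,1]}'
python3 go.py "(.612,.041,.128)"
python3 - <<'E'
from bench import robot
from h import *
S=robot.snapshot("scene")
cv2.imwrite("pics/g2.png",cv2.resize(S["color"][50:300,100:420],None,fx=2.4,fy=2.4)[:,:,::-1])
E
```

```text
time: 4.4
tool_pos: [0.4694, -0.1906, 0.1908]
ee_rot: [-3.139, -0.004, -1.222]
wrist_force: [-0.6, 0.4, -1.9]
width: 0.0296
t 4.4 tcp [ 0.4694 -0.1906  0.1908] rpy [-3.1387 -0.0035 -1.222 ] w 0.029634796535188263 F [-0.6  0.4 -1.9]
tool mm [-169.1 -213.    62.8]
```

View pics/g2.png

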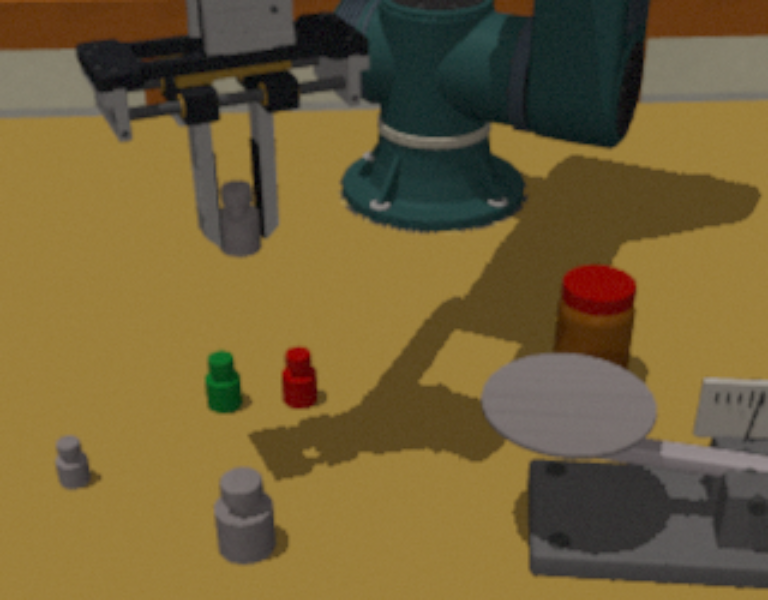

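```bash
python3 -m handwheel '{"delta_pos": [[-12,-15,0],[-28,-36,0],[-32,-40,0],[-32,-40,0],[-32,-40,0],[-22,-28,0],[-11,-14,0],[0,0,0]], "rotation": [[0,0,0],[0,0,0],[0,0,0],[0,0,0],[0,0,0],[0,0,0],[0,0,0],[0,0,0]], "claw": [1,1,1,1,1,1,1,1]}'
python3 go.py "(.612,.041,.1255)"
```

```text
time: 5.45
tool_pos: [0.6104, 0.0419, 0.187]
ee_rot: [3.139, 0.0, -1.221]
wrist_force: [0.1, 0.1, -2.4]
width: 0.0295
t 5.45 tcp [0.6104 0.0419 0.187 ] rpy [ 3.1388e+00  4.0000e-04 -1.2208e+00] w 0.029457095640176952 F [ 0.1  0.1 -2.4]
tool mm [ 1.4 -1.3 61.5]
```

```bash
python3 -m handwheel '{"delta_pos": [[1.4,-1.3,6],[0,0,12],[0,0,14],[0,0,12],[0,0,8],[0,0,3],[0,0,0],[0,0,0]], "rotation": [[0,0,0],[0,0,0],[0,0,0],[0,0,0],[0,0,0],[0,0,0],[0,0,0],[0,0,0]], "claw": [1,1,1,1,1,1,1,1]}'
python3 go.py "(.612,.041,.1255)"
python3 - <<'E'
from bench import robot
from h import *
S=robot.snapshot("scene");T=robot.snapshot("top")
a=cv2.resize(S["color"][130:280,260:420],None,fx=4,fy=4)
cv2.imwrite("pics/p1.png",a[:,:,::-1])
E
```

```text
time: 6.45
tool_pos: [0.613, 0.0407, 0.1342]
ee_rot: [-3.14, -0.001, -1.222]
wrist_force: [-0.6, -0.4, -3.0]
width: 0.0291
t 6.45 tcp [0.613  0.0407 0.1342] rpy [-3.1404e+00 -6.0000e-04 -1.2219e+00] w 0.029119445486777897 F [-0.6 -0.4 -3. ]
tool mm [-0.6  0.9  8.7]
```

View pics/p1.png

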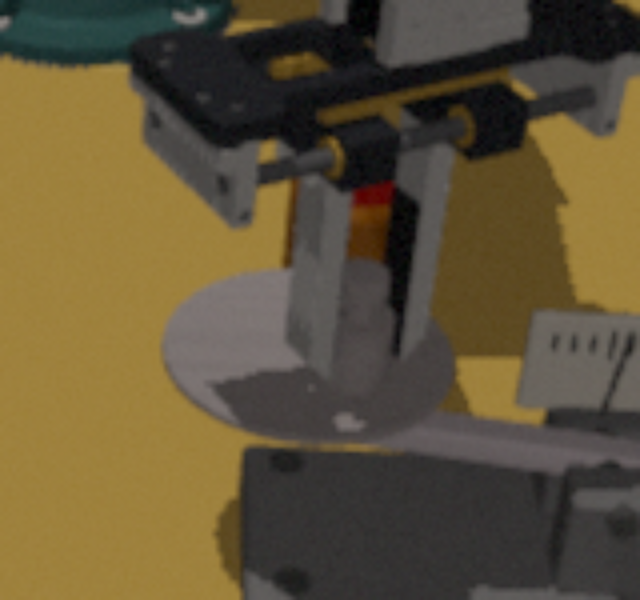

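The weight is over the near part of the pan, with its foot at about (352,228) in the scene image. Lowering the last 8 mm slowly.

```bash
python3 -m handwheel '{"delta_pos": [[0,0,2],[0,0,2],[0,0,2],[0,0,1],[0,0,1],[0,0,0],[0,0,0],[0,0,0]], "rotation": [[0,0,0],[0,0,0],[0,0,0],[0,0,0],[0,0,0],[0,0,0],[0,0,0],[0,0,0]], "claw": [1,1,1,1,1,1,1,1]}'
python3 go.py "(.612,.041,.1255)"
```

```text
time: 7.55
tool_pos: [0.6126, 0.0407, 0.1256]
ee_rot: [-3.141, -0.0, -1.222]
wrist_force: [-0.1, 0.3, -1.8]
width: 0.0292
t 7.55 tcp [0.6126 0.0407 0.1256] rpy [-3.1415e+00 -2.0000e-04 -1.2220e+00] w 0.02915551626764313 F [-0.1  0.3 -1.8]
tool mm [-0.5  0.5  0.1]
```

```bash
python3 -m handwheel '{"delta_pos": [[0,0,0.5],[0,0,0.5],[0,0,0],[0,0,0],[0,0,0],[0,0,0],[0,0,0],[0,0,0]], "rotation": [[0,0,0],[0,0,0],[0,0,0],[0,0,0],[0,0,0],[0,0,0],[0,0,0],[0,0,0]], "claw": [1,1,1,1,1,1,1,1]}'
python3 go.py "(.612,.041,.1255)"
python3 - <<'E'
from bench import robot
from h import *
S=robot.snapshot("scene")
a=cv2.resize(S["color"][180:260,290:440],None,fx=5,fy=5,interpolation=cv2.INTER_CUBIC)
cv2.imwrite("pics/p2.png",a[:,:,::-1])
E
```

```text
time: 8.55
tool_pos: [0.6126, 0.0407, 0.1245]
ee_rot: [-3.142, -0.0, -1.222]
wrist_force: [0.2, 0.3, -1.2]
width: 0.0292
t 8.55 tcp [0.6126 0.0407 0.1245] rpy [-3.1416e+00 -1.0000e-04 -1.2220e+00] w 0.02923733290196541 F [ 0.2  0.3 -1.2]
tool mm [-0.5  0.4 -1. ]
```

View pics/p2.png

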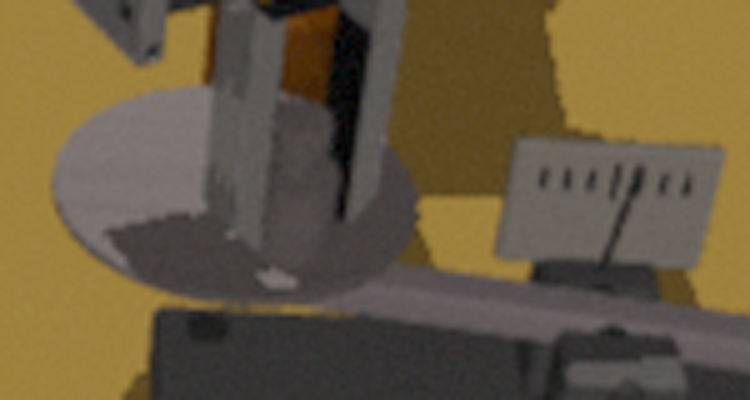

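```bash
python3 -m handwheel '{"delta_pos": [[0,0,0],[0,0,0],[0,0,0],[0,0,0],[0,0,0],[0,0,0],[0,0,0],[0,0,0]], "rotation": [[0,0,0],[0,0,0],[0,0,0],[0,0,0],[0,0,0],[0,0,0],[0,0,0],[0,0,0]], "claw": [0.36,0.3,0.2,0.1,0,-0.3,-0.5,-0.5]}'
python3 go.py "(.612,.041,.1255)"
python3 -m handwheel '{"delta_pos": [[0,0,-10],[0,0,-20],[0,0,-25],[0,0,-25],[0,0,-10],[0,0,0],[0,0,0],[0,0,0]], "rotation": [[0,0,0],[0,0,0],[0,0,0],[0,0,0],[0,0,0],[0,0,0],[0,0,0],[0,0,0]], "claw": [-0.5,-0.5,-0.5,-0.7,-1,-1,-1,-1]}'
python3 go.py "(.5007,-.328,.214)"
python3 - <<'E'
from bench import robot
from h import *
S=robot.snapshot("scene")
a=cv2.resize(S["color"][150:270,270:430],None,fx=4,fy=4,interpolation=cv2.INTER_CUBIC)
cv2.imwrite("pics/p3.png",a[:,:,::-1])
E
```

```text
time: 9.6
tool_pos: [0.6126, 0.0407, 0.1245]
ee_rot: [-3.142, -0.0, -1.222]
wrist_force: [-0.3, 0.1, 0.9]
width: 0.0699
t 9.6 tcp [0.6126 0.0407 0.1245] rpy [-3.1416e+00 -1.0000e-04 -1.2220e+00] w 0.06990498223879506 F [-0.3  0.1  0.9]
tool mm [-0.5  0.4 -1. ]
time: 10.6
tool_pos: [0.612, 0.0407, 0.2129]
ee_rot: [3.139, 0.001, -1.222]
wrist_force: [0.1, -0.5, -0.2]
width: 0.094
t 10.6 tcp [0.612  0.0407 0.2129] rpy [ 3.1391e+00  9.0000e-04 -1.2220e+00] w 0.09402332909541672 F [ 0.1 -0.5 -0.2]
tool mm [308.5 230.6  -0.8]
```

View pics/p3.png

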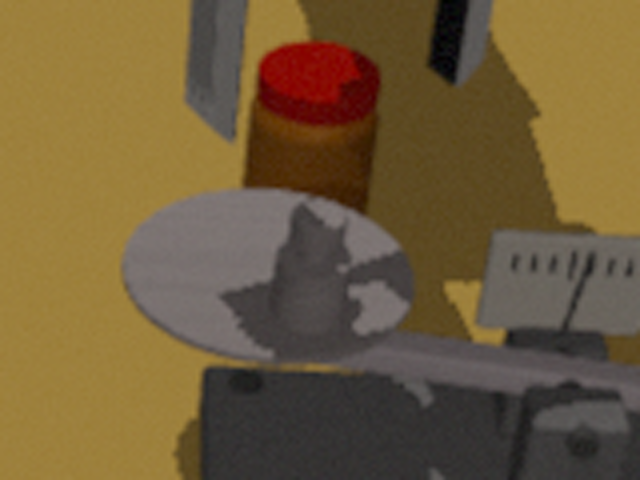

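The 200 g stands upright on the pan. Moving over the 100 g.

```bash
python3 -m handwheel '{"delta_pos": [[24,18,0],[44,33,0],[48,36,0],[48,36,0],[48,36,0],[48,36,0],[30,22,0],[18,14,0]], "rotation": [[0,0,0],[0,0,0],[0,0,0],[0,0,0],[0,0,0],[0,0,0],[0,0,0],[0,0,0]], "claw": [-1,-1,-1,-1,-1,-1,-1,-1]}'
python3 go.py "(.5007,-.3282,.006)"
python3 - <<'E'
from bench import robot
from h import *
T=robot.snapshot("top")
a=cv2.resize(T["color"][120:240,170:290],None,fx=4.5,fy=4.5,interpolation=cv2.INTER_CUBIC)
cv2.imwrite("pics/p4.png",a[:,:,::-1])
for p in((.6126,.0407,.164),(.556,.022,.154),(.584,.031,.116)): print(((proj(T,p)-[170,120])*4.5).round())
E
```

```text
time: 11.65
tool_pos: [0.4998, -0.3293, 0.2138]
ee_rot: [3.141, 0.001, -1.224]
wrist_force: [-1.4, 0.1, 0.2]
width: 0.094
t 11.65 tcp [ 0.4998 -0.3293  0.2138] rpy [ 3.1410e+00  1.0000e-03 -1.2239e+00] w 0.09395619984965 F [-1.4  0.1  0.2]
tool mm [ -0.5  -1.3 207.8]
[198. 156.]
[249. 319.]
[238. 253.]
```

View pics/p4.png

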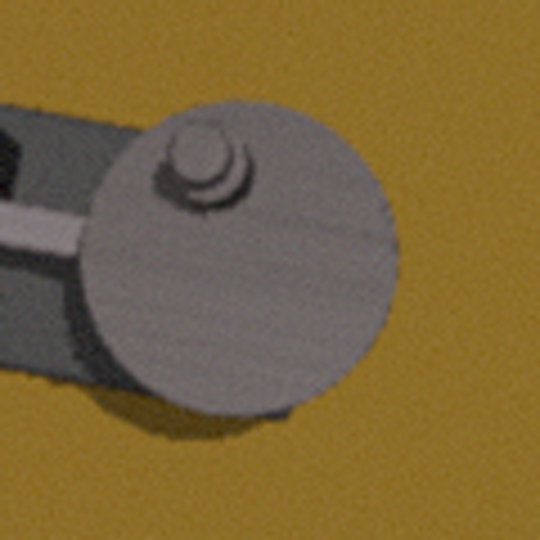

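The 200 g knob is at (202,155) in the crop, against (198,156) projected, so it is well inside the pan. Descending onto the 100 g.

```bash
python3 -m handwheel '{"delta_pos": [[0,0,45],[0,0,45],[0,0,45],[0,0,35],[0,0,20],[0,0,11],[0,0,6],[0,0,0]], "rotation": [[0,0,0],[0,0,0],[0,0,0],[0,0,0],[0,0,0],[0,0,0],[0,0,0],[0,0,0]], "claw": [-1,-1,-1,-1,-1,-1,-1,-1]}'
python3 go.py "(.5007,-.3282,.006)"
python3 - <<'E'
from bench import robot
from h import *
S=robot.snapshot("scene")
a=cv2.resize(S["color"][150:300,60:220],None,fx=4,fy=4)
cv2.imwrite("pics/g3.png",a[:,:,::-1])
E
```

```text
time: 12.7
tool_pos: [0.5012, -0.3276, 0.0079]
ee_rot: [-3.141, -0.001, -1.222]
wrist_force: [0.0, 0.4, -0.1]
width: 0.0941
t 12.7 tcp [ 0.5012 -0.3276  0.0079] rpy [-3.1412e+00 -5.0000e-04 -1.2216e+00] w 0.09410769265302754 F [ 0.   0.4 -0.1]
tool mm [0.4 0.7 1.9]
```

View pics/g3.png

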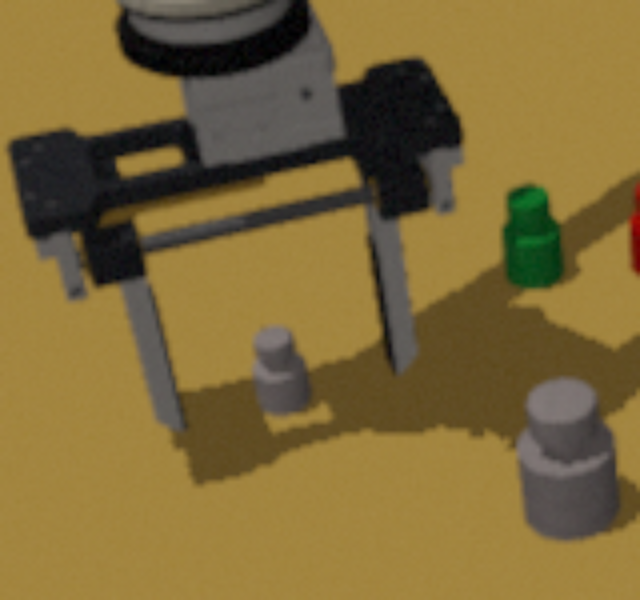

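The fingers straddle the smallest weight at about (130,243) in the scene image, well centred.

```bash
python3 -m handwheel '{"delta_pos": [[0,0.7,1.5],[0,0,0],[0,0,0],[0,0,0],[0,0,0],[0,0,0],[0,0,0],[0,0,0]], "rotation": [[0,0,0],[0,0,0],[0,0,0],[0,0,0],[0,0,0],[0,0,0],[0,0,0],[0,0,0]], "claw": [0,0.5,1,1,1,1,1,1]}'
python3 go.py "(.5007,-.3282,.006)"
python3 -m handwheel '{"delta_pos": [[0,0,-10],[0,0,-20],[0,0,-35],[0,0,-45],[0,0,-45],[0,0,-35],[0,0,-15],[0,0,0]], "rotation": [[0,0,0],[0,0,0],[0,0,0],[0,0,0],[0,0,0],[0,0,0],[0,0,0],[0,0,0]], "claw": [1,1,1,1,1,1,1,1]}'
python3 go.py "(.556,.0215,.21)"
python3 - <<'E'
from bench import robot
from h import *
S=robot.snapshot("scene")
a=cv2.resize(S["color"][0:300,0:280],None,fx=2,fy=2)
cv2.imwrite("pics/g4.png",a[:,:,::-1])
E
```

```text
time: 13.75
tool_pos: [0.5002, -0.3281, 0.006]
ee_rot: [-3.142, -0.0, -1.222]
wrist_force: [0.4, -0.6, -0.9]
width: 0.0232
t 13.75 tcp [ 0.5002 -0.3281  0.006 ] rpy [-3.1415e+00 -3.0000e-04 -1.2220e+00] w 0.023197338297488688 F [ 0.4 -0.6 -0.9]
tool mm [ 0.3 -0.5  0. ]
time: 14.75
tool_pos: [0.5004, -0.3281, 0.2119]
ee_rot: [-3.141, -0.002, -1.222]
wrist_force: [-0.7, -0.1, -0.9]
width: 0.0228
t 14.75 tcp [ 0.5004 -0.3281  0.2119] rpy [-3.1406e+00 -1.6000e-03 -1.2220e+00] w 0.02277989302229098 F [-0.7 -0.1 -0.9]
tool mm [-309.6 -171.8    1.5]
```

View pics/g4.png

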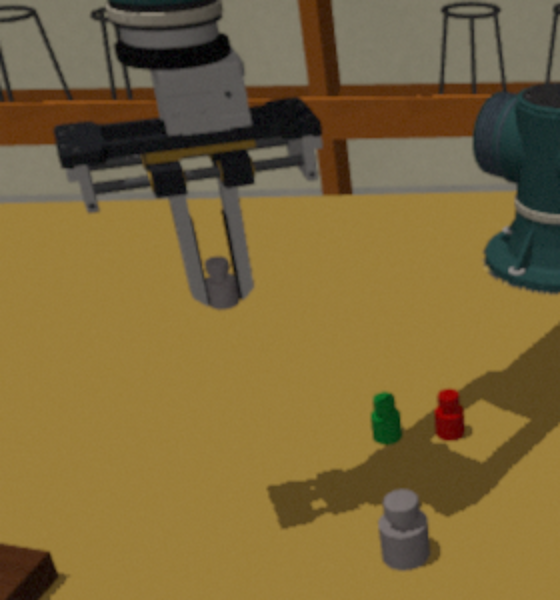

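The 100 g is held upright. Carrying it to the pan.

```bash
python3 -m handwheel '{"delta_pos": [[-24,-13.5,0],[-42,-23,0],[-48,-27,0],[-48,-27,0],[-48,-27,0],[-48,-27,0],[-32,-17.5,0],[-19.6,-9.8,0]], "rotation": [[0,0,0],[0,0,0],[0,0,0],[0,0,0],[0,0,0],[0,0,0],[0,0,0],[0,0,0]], "claw": [1,1,1,1,1,1,1,1]}'
python3 go.py "(.556,.0215,.123)"
python3 -m handwheel '{"delta_pos": [[0,0,0],[0,0,10],[0,0,18],[0,0,20],[0,0,15],[0,0,8],[0,0,3],[0,0,0]], "rotation": [[0,0,0],[0,0,0],[0,0,0],[0,0,0],[0,0,0],[0,0,0],[0,0,0],[0,0,0]], "claw": [1,1,1,1,1,1,1,1]}'
python3 go.py "(.556,.0215,.123)"
python3 - <<'E'
from bench import robot
from h import *
S=robot.snapshot("scene")
a=cv2.resize(S["color"][130:280,260:420],None,fx=4,fy=4)
cv2.imwrite("pics/p5.png",a[:,:,::-1])
E
```

```text
time: 15.8
tool_pos: [0.5546, 0.0239, 0.2079]
ee_rot: [3.137, 0.002, -1.22]
wrist_force: [-0.1, -0.1, -0.9]
width: 0.0233
t 15.8 tcp [0.5546 0.0239 0.2079] rpy [ 3.1369e+00  2.2000e-03 -1.2198e+00] w 0.02326754002547422 F [-0.1 -0.1 -0.9]
tool mm [ 2.9 -0.9 84.9]
time: 16.8
tool_pos: [0.556, 0.0216, 0.1373]
ee_rot: [-3.141, -0.0, -1.222]
wrist_force: [-0.2, -0.1, -1.5]
width: 0.0229
t 16.8 tcp [0.556  0.0216 0.1373] rpy [-3.1409e+00 -4.0000e-04 -1.2221e+00] w 0.022935569428500897 F [-0.2 -0.1 -1.5]
tool mm [ 0.1  0.  14.3]
```

View pics/p5.png

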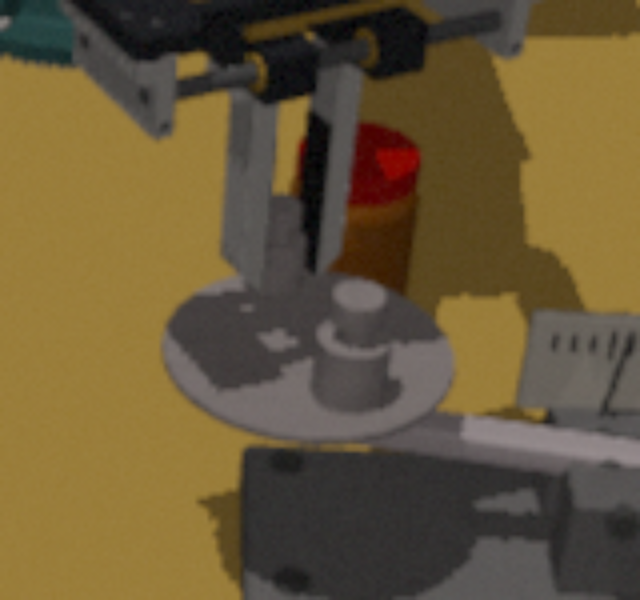

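```bash
python3 -m handwheel '{"delta_pos": [[0,0,4],[0,0,4],[0,0,3],[0,0,2],[0,0,2],[0,0,2],[0,0,2],[0,0,0]], "rotation": [[0,0,0],[0,0,0],[0,0,0],[0,0,0],[0,0,0],[0,0,0],[0,0,0],[0,0,0]], "claw": [1,1,1,1,1,1,1,1]}'
python3 go.py "(.556,.0215,.107)"
python3 -m handwheel '{"delta_pos": [[0,0,2],[0,0,2],[0,0,2],[0,0,2],[0,0,2],[0,0,1],[0,0,0],[0,0,0]], "rotation": [[0,0,0],[0,0,0],[0,0,0],[0,0,0],[0,0,0],[0,0,0],[0,0,0],[0,0,0]], "claw": [1,1,1,1,1,1,1,1]}'
python3 go.py "(.556,.0215,.107)"
python3 - <<'E'
from bench import robot
from h import *
S=robot.snapshot("scene")
a=cv2.resize(S["color"][170:300,270:540],None,fx=2.9,fy=2.9)
cv2.imwrite("pics/p6.png",a[:,:,::-1])
E
```

```text
time: 17.85
tool_pos: [0.5556, 0.0217, 0.1178]
ee_rot: [3.141, 0.0, -1.222]
wrist_force: [-0.5, 1.0, -0.4]
width: 0.0234
t 17.85 tcp [0.5556 0.0217 0.1178] rpy [ 3.1413  0.     -1.222 ] w 0.023361392849704316 F [-0.5  1.  -0.4]
tool mm [ 0.3 -0.3 10.8]
time: 18.85
tool_pos: [0.5557, 0.0217, 0.107]
ee_rot: [3.142, -0.0, -1.222]
wrist_force: [-0.2, -0.6, -0.4]
width: 0.0232
t 18.85 tcp [0.5557 0.0217 0.107 ] rpy [ 3.1416e+00 -1.0000e-04 -1.2220e+00] w 0.023170139514252956 F [-0.2 -0.6 -0.4]
tool mm [ 0.3 -0.2 -0. ]
```

View pics/p6.png

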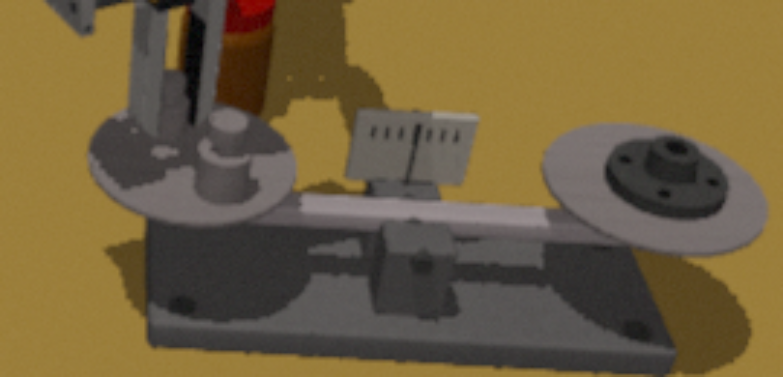

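The pan has been pressed down to nearly level, with the pointer near mid-scale at (415,135) in the crop. Releasing.

```bash
python3 -m handwheel '{"delta_pos": [[0,0,0],[0,0,0],[0,0,0],[0,0,0],[0,0,0],[0,0,0],[0,0,0],[0,0,0]], "rotation": [[0,0,0],[0,0,0],[0,0,0],[0,0,0],[0,0,0],[0,0,0],[0,0,0],[0,0,0]], "claw": [0.4,0.2,0,-0.2,-0.4,-0.5,-0.5,-0.5]}'
python3 -m handwheel '{"delta_pos": [[0,0,-5],[0,0,-15],[0,0,-30],[0,0,-40],[0,0,-40],[0,0,-40],[0,0,-15],[0,0,0]], "rotation": [[0,0,0],[0,0,0],[0,0,0],[0,0,0],[0,0,0],[0,0,0],[0,0,0],[0,0,0]], "claw": [-0.5,-0.5,-0.5,-0.5,-0.5,-0.5,-0.5,-0.5]}'
python3 -m handwheel '{"delta_pos": [[30,20,0],[40,30,0],[40,30,0],[40,30,0],[40,30,0],[30,20,0],[0,0,0],[0,0,0]], "rotation": [[0,0,0],[0,0,0],[0,0,0],[0,0,0],[0,0,0],[0,0,0],[0,0,0],[0,0,0]], "claw": [-0.5,-0.5,-0.5,-0.5,-0.5,-0.5,-0.5,-0.5]}'
python3 - <<'E'
from bench import robot
from h import *
S=robot.snapshot("scene");T=robot.snapshot("top")
a=cv2.resize(S["color"][170:300,270:540],None,fx=2.9,fy=2.9)
cv2.imwrite("pics/p7.png",a[:,:,::-1])
a=cv2.resize(T["color"][110:230,40:270],None,fx=3,fy=3)
cv2.imwrite("pics/p8.png",a[:,:,::-1])
for p in((.6126,.0407,.148),(.6126,.0407,.1),(.556,.022,.138),(.556,.022,.1),(.584,.031,.1)): print(((proj(T,p)-[40,110])*3).round(),((proj(S,p)-[270,170])*2.9).round())
E
```

```text
time: 19.9
tool_pos: [0.5557, 0.0217, 0.107]
ee_rot: [-3.142, -0.0, -1.222]
wrist_force: [-0.1, 0.6, 0.4]
width: 0.0705
time: 20.9
tool_pos: [0.5561, 0.0217, 0.2932]
ee_rot: [-3.139, -0.001, -1.222]
wrist_force: [-0.7, -0.3, -0.0]
width: 0.0707
time: 21.9
tool_pos: [0.4803, -0.2389, 0.2903]
ee_rot: [3.14, 0.003, -1.222]
wrist_force: [-0.9, 0.1, -0.0]
width: 0.0705
[526. 139.] [228. 119.]
[536. 152.] [220. 190.]
[559. 245.] [173.  78.]
[566. 251.] [168. 132.]
[551. 202.] [192. 160.]
```

View pics/p7.png

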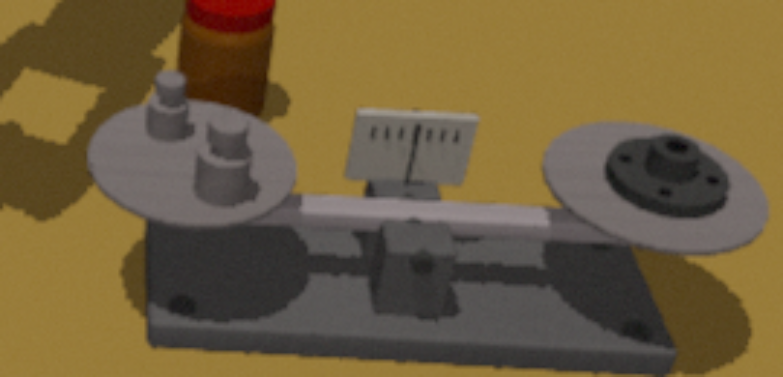

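View pics/p8.png

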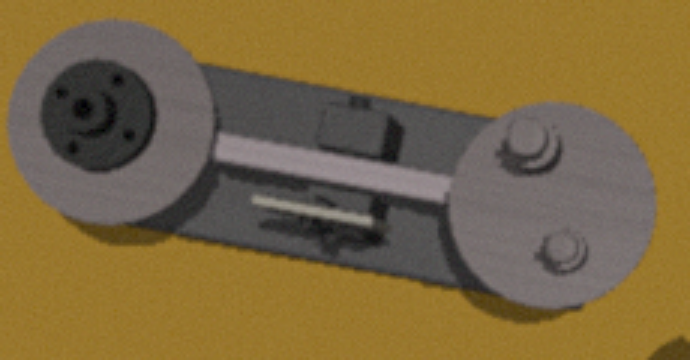

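Both weights stand upright and well inside the pan, at crop positions (228,170) and (168,115), and the pointer is at mid-scale. I'll let it settle one more second, check that the beam is still, then hand in.

```bash
python3 - <<'E'
from bench import robot
import numpy as np
np.save("a.npy",robot.snapshot("scene")["color"])
E
python3 -m handwheel '{"delta_pos": [[0,0,0],[0,0,0],[0,0,0],[0,0,0],[0,0,0],[0,0,0],[0,0,0],[0,0,0]], "rotation": [[0,0,0],[0,0,0],[0,0,0],[0,0,0],[0,0,0],[0,0,0],[0,0,0],[0,0,0]], "claw": [-0.5,-0.5,-0.5,-0.5,-0.5,-0.5,-0.5,-0.5]}'
python3 - <<'E'
from bench import robot
from h import *
S=robot.snapshot("scene");b=S["color"]
a=np.load("a.npy");w=np.s_[190:260,295:540]
d=cv2.blur(cv2.absdiff(a,b).max(2),(3,3))[w];print("max/mean change",d.max(),d.mean())
# pan rim ellipses: heights from both pans' steel blobs
cv2.imwrite("pics/ptr.png",cv2.resize(b[200:240,380:450],None,fx=10,fy=10,interpolation=cv2.INTER_CUBIC)[:,:,::-1])
E
```

```text
time: 23.05
tool_pos: [0.4805, -0.2397, 0.292]
ee_rot: [3.142, -0.0, -1.222]
wrist_force: [0.1, -0.2, 0.2]
width: 0.0707
max/mean change 19 2.717609329446064
```

View pics/ptr.png

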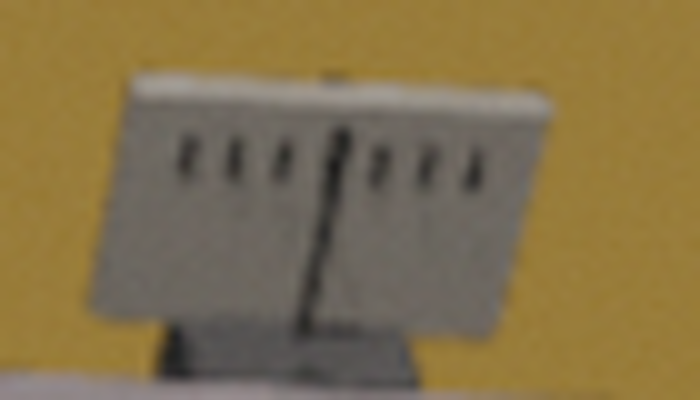

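The pointer covers the middle mark, with three marks either side, and the picture is still apart from noise. Handing in.

```bash
python3 -c "
from bench import robot
robot.close_job()"
```

```text
the job is handed in; nothing more can be done
```

I stood the 200 g and then the 100 g steel weight upright on the empty pan and handed the job in at about 23 s of the 64 s allowed. I left the 500 g, green and red weights alone.

**Placing:** I lowered the 100 g until the pan was nearly level before letting go, so it moved very little on release.

**Last checks:**
- Both weights stand upright, by eye in both views. Each is about 30 mm from the pan centre, against the 60 mm limit.
- The pointer lies on the middle mark of the scale. I judged level from this alone and took no reading of the beam angle.
- The balance showed only image noise between two pictures about a second apart.
- The gripper was well clear of everything, with wrist force near zero.

No check failed. The one small disagreement was the 200 g knob, which sat about 1 pixel (under 2 mm) from its projected spot, within the camera calibration.

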